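# Snap the touch-guard cap onto the plus post

### The job

Close the plus post of this power module: take the red cap, set it upright over the red post and press it straight down until it snaps past the catches and sits fully home on the flange. Keep pressing as firmly as it took to snap it on, and finish like that, with the hand still on the cap pushing it down. Leave the black post bare for the earth test, and leave the black cap, the tweezers, the hex key and the mouse where they lie.

Things in the scene. Friction and masses are not known exactly. Their poses are not given: they have to be found in the camera images.
- red_cap: Loose hollow red plastic cap, 20 to 45 g, round about its z axis, standing mouth down on the bench. Origin: centre of its underside (mouth), z up. Skirt 42 mm across from 0 to 18 mm up; there a flat shoulder, and above it a ribbed turret 28 mm across to 46 mm: grip the turret from above, fingertips just above or on the shoulder. Mouth 32 mm wide (a 3 mm high inner bead), 37 mm wide behind it.
- red_post: Fixed upright plus post with a red plastic base, on one of two places on the grey module (the places vary). Origin: centre of its underside on the module's top, 42 mm above the bench; z up along the stud. Flange 48 mm across, top at 4 mm; collar 30 mm across, from 12.5 mm up tapering to 22 mm at 18 mm; brass nut to 26 mm; brass stud 8 mm thick, its end at 42 mm.
- red_seat (a point): Centre of the red post's flange top, where the cap's origin lies when home. Four sprung grey catches stand 3 mm out of the collar. The lowered cap meets them with its origin about 8 mm above this point; the push needed rises to 12 to 15 N, drops sharply below 5 mm, the catches then pull the cap down over the last 2 mm, and it meets the hard flange.
- black_post: The same post with a black base, 130 mm from the red one. To stay bare.
- black_cap: The same cap in black, standing on the bench. Bystander. Origin: centre of its underside.
- module_jig: Fixed aluminium jig plate, 150 x 290 x 12 mm, carrying the grey power module (100 x 200 mm, top at 42 mm). Origin: centre of the plate's underside; the posts stand 65 mm to either side along its y axis, with low coloured fuses between them, up to 59 mm above the bench.
- tweezers: Loose steel tweezers, 140 mm long along x, 12 mm high. Bystander. Origin near mid-length, underside.
- hex_key: Loose dark L-shaped hex key, 98 mm long along x with a 28 mm short leg, 8 mm thick. Bystander. Origin: middle of the long leg, underside.
- mouse: Loose black computer mouse, 100 x 58 x 34 mm. Bystander. Origin: centre of its underside.

How it is judged (in metres and radians):
On the way:
1. the red cap stands upright over the red post with the stud inside it, not yet snapped on (horizontal distance between red_cap and red_post below 0.006 m and z of red_cap in the frame of red_post between 0.008 and 0.034 m and angle between red_cap's own z axis and vertical below 0.2 rad), for 0.05 s.
At the end, for the whole second after the job is handed in: Red cap home on the red post: its origin under 5.2 mm above the post's (4 mm is home), within 3 mm of its axis, tilted under 0.07 rad; cap pressed on the post with over 8 N and the fingers still on the cap with over 2 N, all through the last second (z of red_cap in the frame of red_post between 0 and 0.0052 m and horizontal distance between red_cap and red_post below 0.003 m and angle between red_cap's own z axis and vertical below 0.07 rad and contact force between red_cap and red_post above 8 N and contact force between the fingers and red_cap above 2 N); the arm keeps its last pose, push and grip.
It fails at once if the black cap is moved by more than 30 mm (distance of black_cap from where it was at the start of the episode above 0.03 m).
It fails at once if the tweezers are moved by more than 30 mm (distance of tweezers from where it was at the start of the episode above 0.03 m).
It fails at once if the hex key is moved by more than 30 mm (distance of hex_key from where it was at the start of the episode above 0.03 m).
It fails at once if the mouse is moved by more than 30 mm (distance of mouse from where it was at the start of the episode above 0.03 m).
It fails at once if the red cap is put onto the black post (horizontal distance between red_cap and black_post below 0.012 m and z of red_cap in the frame of black_post below 0.034 m).
It also fails if it takes over 53 s, if anything falls off the work surface, if the arm or the gripper's body presses on something with over 40 N, if the wrist force passes 120 N, or if a joint passes its speed limit or range.

### The arm

A 7-joint arm with a two-finger parallel gripper is mounted at the origin on the work surface. World frame = base frame: x ahead of the robot, y to its left, z up, the work surface at z = 0. Lengths are in mm, angles in rad, forces in N, time in s.
With the tool pointing down it reaches from about 400 to 875 mm from the base axis. Payload 4.4 kg.
Tool frame: the origin (TCP) lies midway between the tips of the shut fingers; the grasp point (between the pads) lies 19 mm behind it (ctrl.pinch_z is the distance from the TCP to the grasp point, in mm); z points along the fingers, y is the line along which they close (so a half turn about z gives the same grasp; the last joint's range is limited). The gripper opens to 85 mm and grips with 20 to 120 N. Pads are 22 mm wide; open, the fingers measure 114 mm over their backs; the gripper's body (76 mm by 85 mm) begins 54 mm behind the grasp point. The pads swing forward as they close: fully open they stand 13 mm farther back than shut.
Start: joints at [-0.066, 0.628, 0.038, 1.517, -0.027, 0.996, -0.02], TCP at [650.014, 0.027, 231.313] pointing down, gripper open.
Joint ranges: [-3.06, 3.06], [-0.37, 2.12], [-1.25, 1.32], [0.18, 2.47], [-1.1, 4.24], [0.23, 1.98], [-2.94, 2.94]. Speed limits (rad/s): [2.57, 2.57, 3.14, 3.14, 3.14, 3.14, 3.14].

### API

Orientations are given as [roll, pitch, yaw] about the fixed x, y, z axes, in that order (R = Rz(yaw) Ry(pitch) Rx(roll)).
In Python, from cell import read_state, cams, order, ctrl gives the robot as it stands.
- The arm moves only by the tool move_arm, never from a script. Its argument "targets" is text: rows parted by semicolons, each of 7 numbers parted by spaces: the gripper's target within -1 to 1 (fully open at 1, half-way at 0, shut at -1), then the shift along the tool's x, y, z in cm, then the turn, a rotation vector about the tool's x, y, z in degrees. A call has 1 to 5 rows; each row shifts and turns the commanded pose from where the row before left it, along the tool's axes as they then stand; what a row does not reach is not made up. A row lasts 1/12 s, in which the tool goes at most 41.7 mm and 7.16 degrees, less where a joint would pass 70% of its speed; a pose out of reach is approached as far as the arm can. A call with a gripper value outside its range is refused whole. The fingers move at their own pace and stop on an object; the grip force is fixed at half the most. Time passes only in rows, so rows that do not move let the fingers close. It gives the time, the measured TCP pose, the force, the opening and the grip force at its end, in the units of the state.
- read_state(): the state, without advancing time (a new reading comes with each control period).
- cams.get_image(name): name is "scene" or "side" or "wrist"; returns a dict with "color" (480x640x3 uint8, red, green, blue), "fovy" (degrees; the focal length in pixels is half the picture's height over the tangent of half this angle, whatever the lens; pixels are square), "cx", "cy" (the principal point, pixels), "rvec" (rotation vector, rad) and "tvec" (3), from world to camera coordinates, as OpenCV has them. Camera axes: x right, y down, z forward; pixel columns grow to the right and rows downward; lengths in mm; the calibration is good to about 2 mm. A picture is of the moment at which its call begins. There is no depth.
- order.finish_job(): hands the job in; it is judged then, once.
The state is a dict: "clock": time; "qpos": joint angles; "qd": joint speeds; "tau": joint torques, N m; "eef_pos": TCP position; "tool_rot": TCP orientation; "force": force on the tool from outside, world axes, zero at the start; "torque": the same for the moment, N m; "width": finger opening in mm; "gripper_force": force on a finger pad.
Only numpy, scipy, OpenCV 4.12 (cv2) and the standard library are available. Lean on these libraries where they do the work, as an engineer would, in place of code of your own. Each camera call takes 0.05 s, during which the arm holds its last target. There are 200 camera calls.

## Working session

There is one attempt and no reset: what is moved stays moved. The work goes in short steps, Python scripts to look and compute and a tool call to move; the robot and the scene stay as the last step left them, time stands still between calls to the robot, and variables do not carry over. Pictures are saved under pics/ and viewed, at most 10 in all, crops included, and the job is handed in when it is done.

Besides the shell and the picture viewer there is one more tool, called as a command line: name --argument value ..., lists and objects as JSON in quotes. move_arm: Moves the arm, as the interface text tells. Its arguments: {"type":"object","properties":{"targets":{"type":"string"}},"required":["targets"]}

```bash
mkdir -p pics
cat > h.py <<'E'
import numpy as np, cv2
from cell import read_state, cams, order, ctrl
def shot(n,f):
    im=cams.get_image(n); cv2.imwrite(f'pics/{f}.png',im['color'][:,:,::-1])
    np.save(f'pics/{f}.npy',{k:v for k,v in im.items()},allow_pickle=True); return im
def load(f): return np.load(f'pics/{f}.npy',allow_pickle=True).item()
def cal(im):
    f=240/np.tan(np.radians(im['fovy'])/2); K=np.array([[f,0,im['cx']],[0,f,im['cy']],[0,0,1]])
    R=cv2.Rodrigues(np.array(im['rvec'],float))[0]; return K,R,np.array(im['tvec'],float).ravel()
def at(im,u,v,z):
    K,R,t=cal(im); d=R.T@np.linalg.inv(K)@[u,v,1]; c=-R.T@t; return c+d*(z-c[2])/d[2]
def proj(im,P):
    K,R,t=cal(im); p=(K@(R@np.atleast_2d(P).T+t[:,None])).T; return p[:,:2]/p[:,2:]
E
python3 - <<'E'
from h import *
a=shot('scene','s0');b=shot('side','d0');w=shot('wrist','w0')
for i in(a,b,w):
    K,R,t=cal(i);print(i['fovy'],i['cx'],i['cy'],-R.T@t)
print(read_state(),ctrl.pinch_z)
E
```

```text
50.86140025619438 323.4759865670217 240.58682655775917 [1151.05883814  550.35566452  597.86829117]
52.269786413251566 319.5554305146921 244.03311871781025 [ 163.2982746  -660.81929009  622.54909082]
65.32299428937391 322.67355607971393 237.5785106607497 [649.07991988  67.59429767 372.93764221]
{'clock': 0.15, 'qpos': array([-0.06579969,  0.62919004,  0.0384614 ,  1.51814975, -0.02696848,
        0.99629294, -0.01998673]), 'qd': array([ 0.00205204, -0.0019252 ,  0.0010174 , -0.00191322,  0.00153783,
       -0.00062107,  0.00047135]), 'tau': array([ 2.19518879e-03, -5.63800478e+01,  1.22790758e+00, -1.93650573e+01,
        1.11919764e-02,  7.40401709e-03, -1.44664841e-05]), 'eef_pos': array([6.49515100e+02, 1.49796419e-02, 2.30560385e+02]), 'tool_rot': array([-3.14007151e+00,  4.50371489e-05,  1.57081568e+00]), 'force': array([-0.16654082,  0.04198417, -0.17482351]), 'torque': array([-0.03468424,  0.01545585,  0.01551901]), 'gripper_force': 0.0, 'width': 85.43104616393525} 18.700000000000003
```

View pics/s0.png

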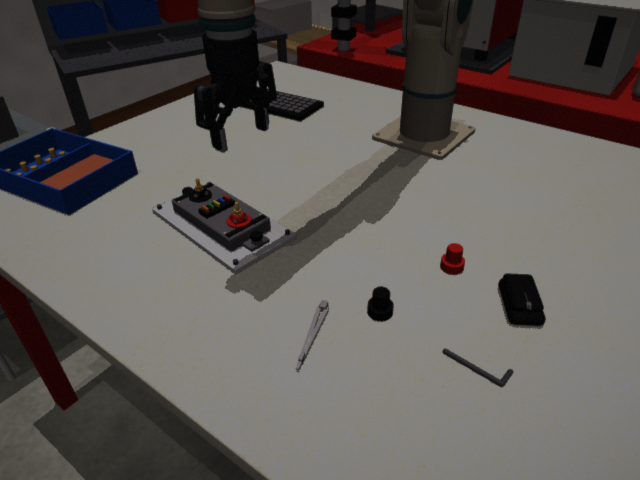

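View pics/d0.png

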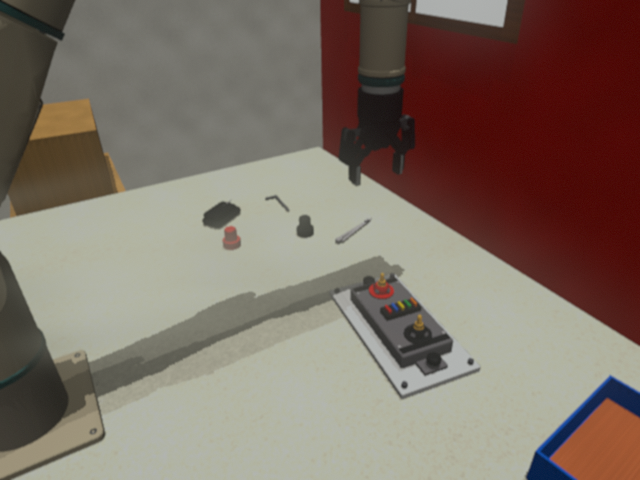

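Scene: red cap at (453,260), red post at (239,218), black post (200,190), black cap (380,303). Side: red cap at (232,238), red post (382,288). Next I'll measure from these pixels.

Run:
```python
from h import *
def red(im,u,v,r):
    c=im['color'].astype(int); m=((c[...,0]>1.6*c[...,1]+25)&(c[...,0]>1.6*c[...,2]+20))
    y,x=np.nonzero(m); k=(abs(x-u)<r)&(abs(y-v)<r); return x[k],y[k]
for f,c,p in(('s0',(453,260),(239,218)),('d0',(232,238),(382,288))):
    im=load(f)
    x,y=red(im,*c,25); print(f,'cap',x.min(),x.max(),y.min(),y.max(),len(x),at(im,x.mean(),y.mean(),20))
    u=(x.min()+x.max())/2; print('  bottom/top ctr', at(im,u,y.max(),0),at(im,u,y.min(),46))
    x,y=red(im,*p,18); print(f,'post',x.min(),x.max(),y.min(),y.max(),len(x),at(im,(x.min()+x.max())/2,(y.min()+y.max())/2,48))
    c=im['color'][p[1]-25:p[1]+25,p[0]-25:p[0]+25,::-1]; d=im['color'][c and 0 or 0:1] if False else None
    cv2.imwrite(f'pics/z{f}.png',cv2.resize(c,None,fx=8,fy=8,interpolation=cv2.INTER_NEAREST))
a=cv2.imread('pics/zs0.png');b=cv2.imread('pics/zd0.png');cv2.imwrite('pics/zz.png',np.hstack([a,b]))
```

```text
s0 cap 442 464 243 273 538 [459.00515013 302.98017025  20.        ]
  bottom/top ctr [470.89080273 311.79407297   0.        ] [448.56014856 294.13646895  46.        ]
s0 post 226 250 211 227 249 [622.583257   -69.80673319  48.        ]
d0 cap 227 231 228 229 5 [470.51123001 346.49654     20.        ]
  bottom/top ctr [480.06625063 376.84846308   0.        ] [458.3202484  304.52775936  46.        ]
d0 post 369 393 283 305 209 [613.77169846 -82.447685    48.        ]
```

View pics/zz.png

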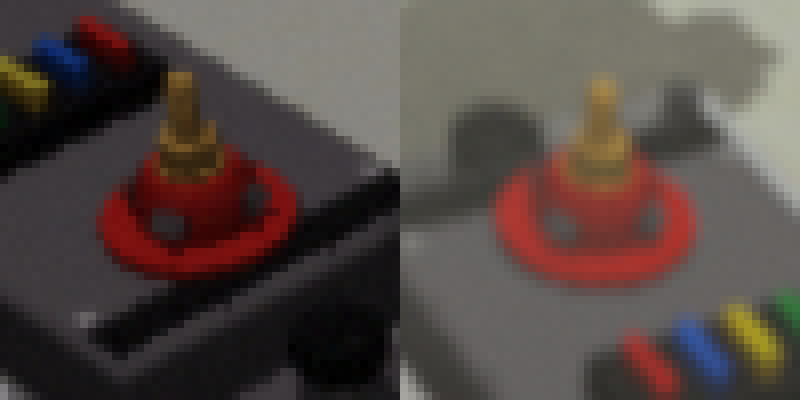

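Run:
```python
from h import *
s=load('s0');d=load('d0')
print('stud',at(s,236.5,202.4,84),at(d,382.4,272.8,84)); print('flange',at(s,238.7,219.5,46),at(d,381.5,290.4,46))
print('black stud',at(s,198,180,84),at(d,419,314,84))
print('cap side',at(d,231,230,44)); print('black cap',at(s,380,303,20),at(d,305,227,20)); print('mouse',at(s,522,300,17),at(d,221,214,17)); print('hex',at(s,445,351,4),at(s,502,382,4)); print('tw',at(s,322,305,6),at(s,298,367,6))
w=load('w0'); print(proj(w,[[455,305,40],[650,0,88],[650,0,230]]), cal(w)[1])
```

```text
stud [619.68682282 -70.61071745  84.        ] [625.18536196 -68.21752895  84.        ]
flange [621.07484615 -69.76048028  46.        ] [622.61829243 -71.96745249  46.        ]
black stud [ 606.00480927 -193.48734773   84.        ] [ 608.04431442 -194.93979587   84.        ]
cap side [460.01480568 296.70198109  44.        ]
black cap [631.04116492 257.4437696   20.        ] [631.94330699 254.42669322  20.        ]
mouse [485.74862057 438.58152207  17.        ] [481.21720957 431.52293946  17.        ]
hex [646.01170668 382.62001843   4.        ] [649.53006439 472.37303299   4.        ]
tw [679.25027394 175.41706959   6.        ] [801.73252533 224.9668936    6.        ]
[[  40.68080293 -225.19397712]
 [ 323.94411793  223.31682547]
 [ 324.91813225  302.12930182]] [[ 9.99999690e-01  6.69605218e-04 -4.15113985e-04]
 [ 7.56290257e-04 -9.63504407e-01  2.67691399e-01]
 [-2.20716597e-04 -2.67691630e-01 -9.63504615e-01]]
```

move_arm --targets "1 4 -2.5 0 0 0 0;1 4 -2.5 0 0 0 0;1 4 -2.5 0 0 0 0;1 4 -2.5 0 0 0 0;1 4 -2.5 0 0 0 0"

```text
clock: 0.57
eef_pos: [538.1, 178.0, 231.1]
tool_rot: [-3.141, 0.0, 1.57]
force: [0.2, 0.4, -1.0]
width: 85.7
gripper_force: 0.0
```

move_arm --targets "1 3.5 -2.2 0 0 0 0;1 3.5 -2.2 0 0 0 0;1 3.3 -2.2 0 0 0 0;1 0 0 3 0 0 0;1 0 0 3 0 0 0"

```text
clock: 0.98
eef_pos: [472.7, 284.2, 172.2]
tool_rot: [3.138, -0.004, 1.578]
force: [0.2, -1.3, -0.4]
width: 85.2
gripper_force: 0.0
```

move_arm --targets "1 0 0 0 0 0 0;1 0 0 0 0 0 0;1 0 0 0 0 0 0"

```text
clock: 1.23
eef_pos: [474.6, 279.5, 172.3]
tool_rot: [3.141, -0.0, 1.57]
force: [1.0, 0.6, 0.9]
width: 85.6
gripper_force: 0.0
```

Run:
```python
from h import *
w=shot('wrist','w1'); print(read_state()['eef_pos'])
c=w['color'].astype(int); m=((c[...,0]>1.6*c[...,1]+25)&(c[...,0]>1.6*c[...,2]+20)).astype(np.uint8)
n,l,s,ce=cv2.connectedComponentsWithStats(m)
for i in range(1,n):
    if s[i,4]>200: print(s[i],ce[i],at(w,*ce[i],46))
```

```text
[475.02537541 279.63497153 172.77855132]
[ 276  165   51   52 1969] [300.78821737 191.04824784] [458.77495448 307.21120103  46.        ]
```

View pics/w1.png

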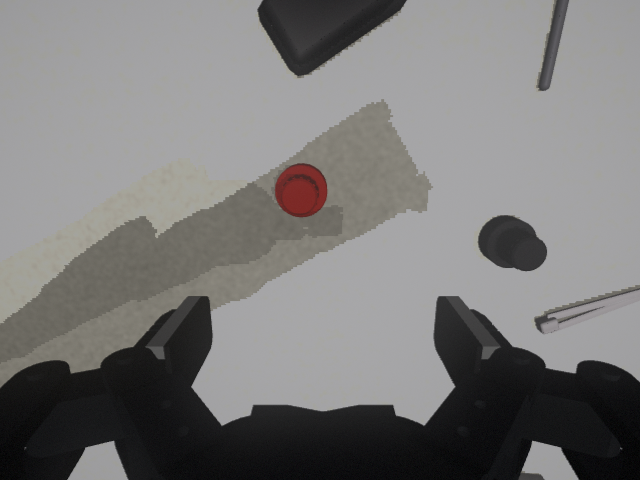

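Wrist: red cap skirt circle centred (301.5,191), turret top at about (300,195); fingers clear of it.

Run:
```python
from h import *
w=load('w1'); print(at(w,301.5,190.8,18),at(w,300,195,46)); print(proj(w,[[475,279.6,172]]))
```

```text
[457.76745582 303.26579688  18.        ] [458.15957502 304.34928379  46.        ]
[[324.56685684 301.98832147]]
```

move_arm --targets "1 1.2 -0.85 1 0 0 0;1 1.2 -0.85 2 0 0 0;1 0 0 3 0 0 0;1 0 0 3 0 0 0;1 0 0 1.5 0 0 0"

```text
clock: 1.7
eef_pos: [456.7, 303.5, 65.3]
tool_rot: [-3.141, 0.0, 1.57]
force: [0.5, -0.3, 0.4]
width: 85.2
gripper_force: 0.0
```

move_arm --targets "1 0 0 0 0 0 0;1 0 0 0 0 0 0"

```text
clock: 1.87
eef_pos: [457.6, 303.7, 67.1]
tool_rot: [3.141, -0.001, 1.57]
force: [0.4, -0.4, 0.0]
width: 85.6
gripper_force: 0.0
```

Run:
```python
from h import *
w=shot('wrist','w2'); print(read_state()['eef_pos'])
c=w['color'].astype(int); m=((c[...,0]>1.6*c[...,1]+25)&(c[...,0]>1.6*c[...,2]+20)).astype(np.uint8)
n,l,s,ce=cv2.connectedComponentsWithStats(m)
for i in range(1,n):
    if s[i,4]>200:
        a=s[i]; print(a); print(at(w,a[0]+a[2]/2-.5,a[1]+a[3]/2-.5,18))
```

```text
[458.103434   304.10452913  67.86660677]
[ 285  227   75   82 4074]
[456.93573458 301.16905059  18.        ]
```

View pics/w2.png

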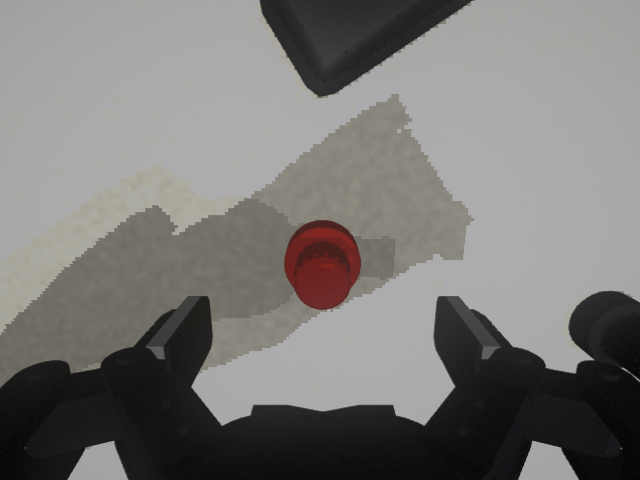

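Cap centred between the fingers in x; skirt centre about (322.5,258), turret top about (322.5,281).

Run:
```python
from h import *
w=load('w2'); print(at(w,322.5,258,18),at(w,322.5,281.5,46))
```

```text
[457.21012267 306.60571836  18.        ] [457.16084807 304.43188633  46.        ]
```

move_arm --targets "1 0 0 2 0 0 0;1 0 0 2 0 0 0;1 0 0 0.7 0 0 0;1 0 0 0 0 0 0;-1 0 0 0 0 0 0"

```text
clock: 2.33
eef_pos: [457.4, 304.0, 20.5]
tool_rot: [3.14, -0.001, 1.57]
force: [-0.3, 0.0, 0.1]
width: 75.5
gripper_force: 0.0
```

move_arm --targets "-1 0 0 0 0 0 0;-1 0 0 0 0 0 0;-1 0 0 0 0 0 0;-1 0 0 0 0 0 0;-1 0 0 0 0 0 0"

```text
clock: 2.75
eef_pos: [457.0, 304.0, 20.3]
tool_rot: [3.141, -0.001, 1.571]
force: [-1.0, -0.0, 5.9]
width: 26.3
gripper_force: 59.0
```

move_arm --targets "-1 0 0 0 0 0 0;-1 0 0 0 0 0 0;-1 0 0 0 0 0 0;-1 0 0 0 0 0 0;-1 0 0 0 0 0 0"

```text
clock: 3.17
eef_pos: [457.0, 304.0, 20.3]
tool_rot: [3.141, -0.001, 1.571]
force: [-0.2, -0.9, 6.1]
width: 26.4
gripper_force: 59.0
```

move_arm --targets "-1 0 0 -3 0 0 0;-1 0 0 -4 0 0 0;-1 0 0 -4 0 0 0;-1 -2 1 -2 0 0 0;-1 -3 1.5 0 0 0 0"

```text
clock: 3.58
eef_pos: [483.2, 258.9, 154.6]
tool_rot: [3.134, -0.008, 1.578]
force: [0.6, -0.2, -0.5]
width: 26.3
gripper_force: 59.1
```

move_arm --targets "-1 -3 1.4 0 0 0 0;-1 -3 1.4 0 0 0 0;-1 -3 1.4 0 0 0 0;-1 -3 1.4 0 0 0 0;-1 -3 1.4 0 0 0 0"

```text
clock: 4.0
eef_pos: [552.0, 102.1, 149.6]
tool_rot: [3.141, -0.0, 1.571]
force: [0.6, 0.0, -0.1]
width: 27.0
gripper_force: 59.1
```

move_arm --targets "-1 -3 1.4 0 0 0 0;-1 -3 1.4 0 0 0 0;-1 -3 1.4 0 0 0 0;-1 -3 1.2 0 0 0 0;-1 0 0 0 0 0 0"

```text
clock: 4.42
eef_pos: [607.8, -26.0, 149.6]
tool_rot: [3.139, 0.006, 1.561]
force: [0.6, -1.6, -0.1]
width: 26.4
gripper_force: 59.1
```

move_arm --targets "-1 -2.2 0.7 0 0 0 0;-1 -2.2 0.7 0 0 0 0;-1 0 0 2 0 0 0;-1 0 0 0 0 0 0;-1 0 0 0 0 0 0"

```text
clock: 4.83
eef_pos: [618.2, -59.6, 128.5]
tool_rot: [-3.138, -0.001, 1.571]
force: [-0.7, 0.8, -0.5]
width: 26.5
gripper_force: 59.1
```

Run:
```python
from h import *
p=read_state()['eef_pos'];print(p)
ims=[]
for n,f in(('scene','s3'),('side','d3')):
    im=shot(n,f); o=proj(im,[p+[0,0,-40]])[0].astype(int); x,y=np.clip(o-35,0,None); c=im['color'][y:y+70,x:x+70,::-1]; print(f,x,y)
    ims.append(cv2.resize(c,(400,400),interpolation=cv2.INTER_CUBIC))
cv2.imwrite('pics/z3.png',np.hstack(ims)); shot('wrist','w3')
```

```text
[618.22463836 -59.60628141 128.47772183]
s3 205 166
d3 341 234
```

View pics/z3.png

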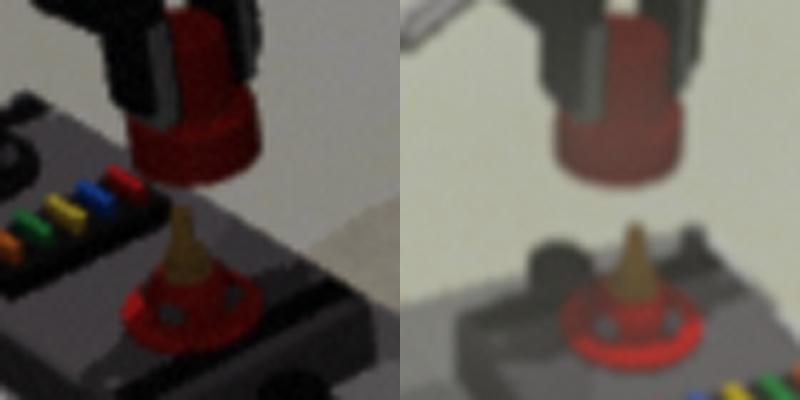

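View pics/w3.png

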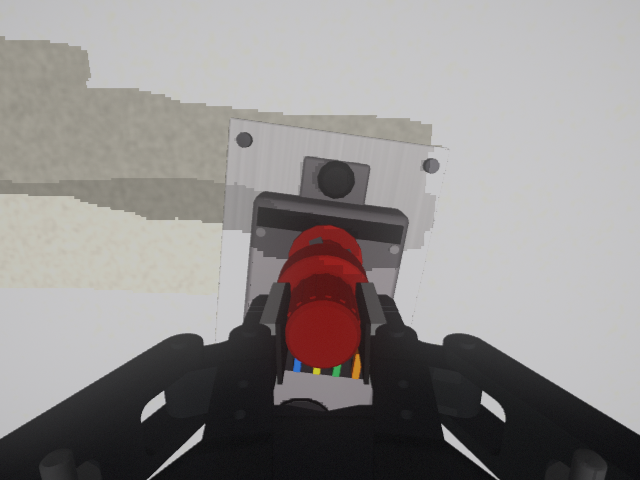

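Scene (left): skirt x 127–262, bottom 187; flange x 122–265, bottom 355. Side (right): skirt 555–683, bottom 187; flange 560–704, bottom 370. Cap hangs upright. I'll fit both circles and take the difference.

```bash
cat > fit.py <<'E'
from h import *
from scipy.optimize import least_squares
th=np.linspace(0,2*np.pi,361)
def ext(im,c,r,zs):
    P=np.vstack([np.c_[c[0]+r*np.cos(th),c[1]+r*np.sin(th),0*th+c[2]+z] for z in zs]); q=proj(im,P); return np.array([q[:,0].min(),q[:,0].max(),q[:,1].max()])
def fit(obs,r,zs,x0,fixz=None):
    f=lambda p:np.concatenate([ext(im,[p[0],p[1],p[2] if fixz is None else fixz],r,zs)-o for im,o in obs])
    s=least_squares(f,x0); return s.x.round(2),f(s.x).round(1)
def px(o,x,y,k): return np.array([x+o[0]/k,x+o[1]/k,y+o[2]/k])-.5
E
python3 - <<'E'
from fit import *
s=load('s3');d=load('d3');k=400/70
C=[(s,px((127,262,187),205,166,k)),(d,px((155,283,187),341,234,k))]
F=[(s,px((122,265,355),205,166,k)),(d,px((160,304,370),341,234,k))]
for z in(None,108.2): print('cap',fit(C,21,(0,18),[618,-60,108],z))
for z in(None,42): print('post',fit(F,24,(0,4),[622,-70,42],z))
for o in C+F: print('single',fit([o],21 if o in C[:0] else 24,(0,4),[622,-70,42],42)) if o is F[0] or o is F[1] else print('single cap',fit([o],21,(0,18),[618,-60,108],108.2))
E
```

```text
cap (array([620.15, -59.57, 110.58]), array([-0.7, -0. ,  0.2, -0.9,  0.1, -0.1]))
cap (array([620.23, -59.61, 108.  ]), array([-0.6,  0.1,  1.3, -0.9,  0.1,  1. ]))
post (array([622.57, -69.64,  44.73]), array([-0.5, -0.1,  0.1, -0.4, -0.2, -0. ]))
post (array([622.7 , -69.64,  42.  ]), array([-0.3,  0. ,  1.3, -0.4, -0.2,  1.1]))
single cap (array([616.75, -62.37, 108.  ]), array([-0.3,  0.3, -0. ]))
single cap (array([622.77, -57.37, 108.  ]), array([-0.5,  0.4, -0. ]))
single (array([619.49, -72.46,  42.  ]), array([-0.1,  0.1, -0. ]))
single (array([625.06, -67.3 ,  42.  ]), array([-0.1,  0.1, -0. ]))
```

move_arm --targets "-1 -0.5 0.12 0 0 0 0;-1 -0.5 0.13 0 0 0 0;-1 0 0 1 0 0 0;-1 0 0 0 0 0 0;-1 0 0 0 0 0 0"

```text
clock: 5.4
eef_pos: [621.3, -70.3, 118.4]
tool_rot: [-3.14, -0.0, 1.57]
force: [-0.2, 0.1, -0.5]
width: 26.4
gripper_force: 59.1
```

Run:
```python
from h import *
p=read_state()['eef_pos'];print(p)
ims=[]
for n,f in(('scene','s4'),('side','d4')):
    im=shot(n,f); x,y=(205,166) if n=='scene' else (341,234); c=im['color'][y:y+70,x:x+70,::-1]
    ims.append(cv2.resize(c,(400,400),interpolation=cv2.INTER_CUBIC))
cv2.imwrite('pics/z4.png',np.hstack(ims))
```

```text
[621.32028346 -70.30327912 118.4117354 ]
```

View pics/z4.png

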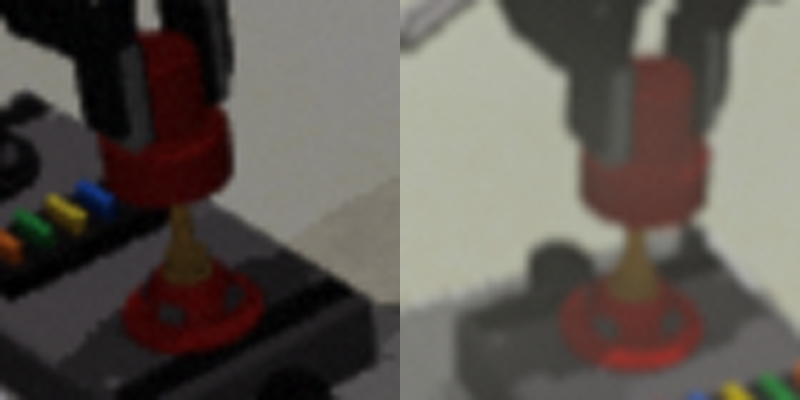

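Skirt now: scene x 101–234, bottom 207; side x 579–711, bottom 228.

Run:
```python
from fit import *
s=load('s4');d=load('d4');k=400/70
C=[(s,px((101,234,207),205,166,k)),(d,px((179,311,228),341,234,k))]
for o in(C,C[:1],C[1:]): print('cap',fit(o,21,(0,18),[618,-60,98],98.1))
```

```text
cap (array([623.02, -70.78,  98.  ]), array([-0.7,  0.1,  1.2, -0.6, -0.2,  0.9]))
cap (array([619.73, -73.37,  98.  ]), array([-0.4,  0.4, -0. ]))
cap (array([625.4 , -68.79,  98.  ]), array([-0.2,  0.2, -0. ]))
```

move_arm --targets "-1 0.07 -0.02 1 0 0 0;-1 0 0 1 0 0 0;-1 0 0 1 0 0 0;-1 0 0 0.6 0 0 0;-1 0 0 0 0 0 0"

```text
clock: 5.92
eef_pos: [620.3, -69.4, 81.0]
tool_rot: [-3.138, -0.0, 1.571]
force: [-0.8, 0.3, -0.5]
width: 26.7
gripper_force: 59.1
```

move_arm --targets "-1 0 0 0.3 0 0 0;-1 0 0 0.3 0 0 0;-1 0 0 0 0 0 0"

```text
clock: 6.17
eef_pos: [621.8, -69.6, 76.9]
tool_rot: [-3.141, -0.0, 1.571]
force: [-0.9, 0.4, -0.5]
width: 26.6
gripper_force: 59.1
```

move_arm --targets "-1 0 0 0.2 0 0 0;-1 0 0 0.1 0 0 0;-1 0 0 0 0 0 0"

```text
clock: 6.42
eef_pos: [622.0, -69.3, 74.8]
tool_rot: [3.141, -0.0, 1.571]
force: [-0.8, 0.9, 1.9]
width: 26.5
gripper_force: 59.4
```

move_arm --targets "-1 0 0 0.15 0 0 0;-1 0 0 0.15 0 0 0;-1 0 0 0 0 0 0"

```text
clock: 6.67
eef_pos: [622.0, -69.2, 71.9]
tool_rot: [3.141, -0.0, 1.571]
force: [-1.4, 1.3, 4.4]
width: 26.4
gripper_force: 59.8
```

move_arm --targets "-1 0 0 0.15 0 0 0;-1 0 0 0.1 0 0 0;-1 0 0 0 0 0 0"

```text
clock: 6.92
eef_pos: [621.8, -69.1, 69.1]
tool_rot: [3.142, -0.001, 1.571]
force: [-1.5, 1.6, 3.5]
width: 26.6
gripper_force: 59.5
```

move_arm --targets "-1 0 0 0.15 0 0 0;-1 0 0 0.1 0 0 0;-1 0 0 0 0 0 0"

```text
clock: 7.17
eef_pos: [621.5, -69.3, 66.3]
tool_rot: [-3.141, -0.0, 1.571]
force: [-2.9, 1.0, 4.8]
width: 26.5
gripper_force: 63.2
```

move_arm --targets "-1 0 0 0.1 0 0 0;-1 0 0 0 0 0 0"

```text
clock: 7.33
eef_pos: [621.4, -69.3, 66.3]
tool_rot: [-3.141, -0.0, 1.571]
force: [-4.6, 1.7, 11.4]
width: 26.3
gripper_force: 64.0
```

move_arm --targets "-1 0 0 0.1 0 0 0;-1 0 0 0 0 0 0"

```text
clock: 7.5
eef_pos: [621.5, -69.3, 66.2]
tool_rot: [-3.141, -0.0, 1.571]
force: [-5.9, 1.9, 18.0]
width: 26.7
gripper_force: 64.9
```

move_arm --targets "-1 0 0 0.05 0 0 0;-1 0 0 0 0 0 0;-1 0 0 0 0 0 0;-1 0 0 0 0 0 0;-1 0 0 0 0 0 0"

```text
clock: 7.92
eef_pos: [621.5, -69.3, 66.3]
tool_rot: [-3.141, -0.0, 1.571]
force: [-8.0, 1.5, 20.8]
width: 26.6
gripper_force: 65.3
```

Run:
```python
from h import *
ims=[]
for n,f in(('scene','s5'),('side','d5')):
    im=shot(n,f); x,y=(205,166) if n=='scene' else (341,234); c=im['color'][y:y+70,x:x+70,::-1]
    ims.append(cv2.resize(c,(400,400),interpolation=cv2.INTER_CUBIC))
cv2.imwrite('pics/z5.png',np.hstack(ims)); s=read_state(); print(s['eef_pos'],s['force'],s['torque'])
```

```text
[621.48042369 -69.35593575  66.24880656] [-6.96093264  2.51163019 21.58676365] [0.41415378 1.69933514 0.00430545]
```

View pics/z5.png

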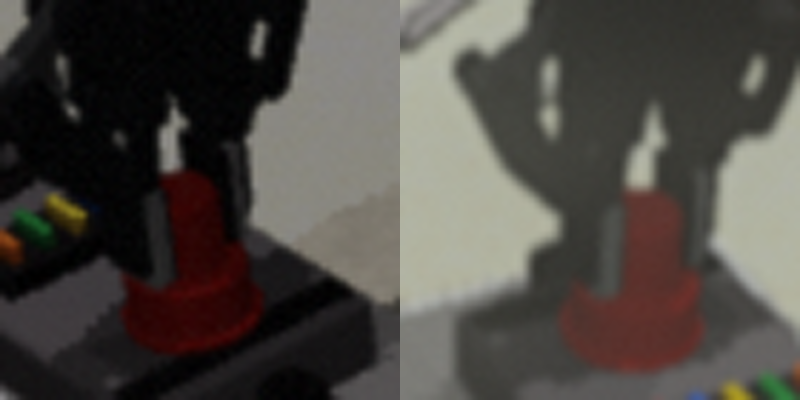

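Both views show the cap upright, its skirt on the flange (flange bottom edge at 355 and 370) with no gap, and the fingers still on the shoulder. The downward push is about 21 N.

```bash
python3 -c "
from h import *
print(order.finish_job())"
```

```text
the job is handed in; nothing more can be done
None
```

The red cap is home on the red post's flange, and I handed the job in with the gripper still holding it and pushing down at about 21 N; I kept clear of the black post and the bystanders, and the hand-in returned no verdict.

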